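Lock the microphone bar into its cam-lever stand

ROBOT

A 7-joint arm with a two-finger parallel gripper is mounted at the origin on the work surface. World frame = base frame: x ahead of the robot, y to its left, z up, the work surface at z = 0. Lengths are in m, angles in rad, forces in N, time in s.
With the tool pointing down it reaches from about 0.425 to 0.875 m from the base axis. Payload 9.9 kg.
Tool frame: the origin (TCP) lies midway between the tips of the shut fingers; the grasp point (between the pads) lies bot.pinch_z behind it (bot.pinch_z is the distance from the TCP to the grasp point, in m); z points along the fingers, y is the line along which they close (so a half turn about z gives the same grasp; the last joint's range is limited). The gripper opens to 85 mm and grips with 20 to 120 N. Pads are 22 mm wide; open, the fingers measure 114 mm over their backs; the gripper's body (76 mm by 85 mm) begins 54 mm behind the grasp point. The pads swing forward as they close: fully open they stand 13 mm farther back than shut.
Start: joints at [-1.289, 0.576, 0.025, 1.437, -0.015, 1.129, -0.057], TCP at [0.241, 0.63, 0.231] pointing down, gripper open.
Joint ranges: [-2.76, 2.76], [-0.34, 2.15], [-1.52, 1.57], [0.19, 2.46], [-1.09, 4.23], [0.17, 1.99], [-2.82, 2.82]. Speed limits (rad/s): [2.22, 2.22, 3.01, 3.01, 3.14, 3.14, 3.14].

INTERFACE

Orientations are given as a unit quaternion [x, y, z, w].
In Python, from rig import bot, open_gripper, clamp, sensors, eyes gives the robot as it stands. Calls block until the motion is done:
- bot.move_ptp(position, orientation): joint-space move of the TCP to a pose.
- bot.move_linear(position, orientation=None, velocity=0.15, guard=None): straight line of the TCP; orientation=None keeps the orientation; velocity is the mean speed in m/s. With guard (N) it stops when the force on the tool has changed by that much, and returns True; else False.
- bot.move_j(angles): joint-space move.
- open_gripper() and clamp(squeeze=None): open the fingers fully, or close them until they stop; squeeze is the grip in N (None keeps the last).
- bot.dwell(seconds).
- bot.solve_ik(position, orientation): joint angles nearest the present ones, or None.
- sensors.observe(): the state.
- eyes.grab_frame(name): name is "side" or "top" or "wrist"; returns a dict with "img" (384x512x3 uint8, blue, green, red), "vertical_fov" (degrees; the focal length in pixels is half the picture's height over the tangent of half this angle, whatever the lens; pixels are square), "cx", "cy" (the principal point, pixels), "R" (3x3) and "t" (3): a world point X has camera coordinates R X + t. Camera axes: x right, y down, z forward; pixel columns grow to the right and rows downward; lengths in m; the calibration is good to about 2 mm. A picture is of the moment at which its call begins. There is no depth.
A pose or a line that the arm cannot do raises bot.IKError and nothing moves.
- bot.job_done(): hands the job in; it is judged then, once.
The state is a dict: "time_s": time; "joint_positions": joint angles; "joint_vel": joint speeds; "effort": joint torques, N m; "tool_pos": TCP position; "tool_rot": TCP orientation; "ft_force": force on the tool from outside, world axes, zero at the start; "wrist_torque": the same for the moment, N m; "width": opening from 0.0 (shut) to 1.0 (fully open); "grip_force": force on a finger pad.
Only numpy, scipy, OpenCV 4.12 (cv2) and the standard library are available. Lean on these libraries where they do the work, as an engineer would, in place of code of your own. Each camera call takes 0.05 s, during which the arm holds its last target. There are 200 camera calls.

TASK

The timing machine's microphone bar is stowed head first under the low desk shelf: draw it out by its tail until it is wholly clear of the shelf, set it down on the bench and let go, then take it again by its middle and lay it, right way up, in the stand's channel. Slide it back until its tail is fully home against the end stop while the red lever is still open, then flip the lever over centre to its closed stop so that it clamps the bar, and let go. Leave the other things on the bench where they are.

Things in the scene. Friction and masses are not known exactly. Their poses are not given: they have to be found in the camera images.
- bar: Microphone bar: square aluminium tube 200 long, 22 wide, 22 high (mm), about 0.22 kg; a black box head (40 long, 44 wide, 42 high with its top discs) encloses x = 60 to 100, underside level with the tube's. Origin: centre of the tube's underside; x runs from the plain tail (x = -100) to the head, z up. Starts flat on the bench, 75 to 95 mm of the tail end out of the shelf's front.
- bar_tail (a point): Centre of the bar's plain tail end face (11 mm above its underside); axes as the bar's.
- riser: Fixed low wooden desk shelf, 150 deep (x), 270 wide (y), 70 high (mm), open at the front (x = -75); 56 mm clear height and 238 mm clear width below, closed at back and sides. Flat boxes on top reach 83 mm, 35 mm or more behind the front edge. Origin: centre of its footprint on the bench, z up.
- stand: Fixed grey clamp stand on a dark base plate (x -100 to 85, y -45 to 55, 12 mm thick). Origin on the bench, z up. Its open-topped channel runs along x at y = 0, floor 32 mm above the bench, 26 mm wide (y -13 to 13). Laid in, the bar's x points along the stand's x, tail in the clamp, head beyond the saddle; fully home the bar's origin is at x = 20.
- clamp_mouth (a point): Centre of the clamp part of the channel at its floor (x = -50, y = 0, z = 32 mm of the stand; axes as the stand's). The clamp spans x = -80 to -20, fixed cheek at -y, rubber pad at +y. White 45 degree lead-ins widen its mouth to about 46 mm; their tops are 60 mm above the bench.
- saddle (a point): Centre of the support saddle at its floor (x = 65, y = 0, z = 32 mm of the stand; axes as the stand's). The saddle spans x = 55 to 75, with the same lead-ins, tops 58 mm above the bench. Between clamp and saddle (x = -20 to 55) is open space for fingers, down to the base plate.
- stop_face (a point): Centre of the steel end stop's face which the bar's tail must touch, at x = -80, y = 0, z = 43 mm in the stand's frame; the stop's top is 58 mm above the bench. Axes as the stand's.
- lever_hinge (a point): On the lever's upright hinge axis, at x = -50, y = 38 mm in the stand's frame, at mid height of the lever arm (53.5 mm above the bench). Axes as the stand's.
- lever_tip (a point): On the lever's centre line 80 mm from the hinge axis, at the arm's mid height. Red lever arm: 95 mm long from the axis, 14 to 16 mm wide, 47 to 62 mm above the bench; free space below it beyond 25 mm from the axis (only the base plate, 12 mm). x points from the hinge along the lever.
- lever (a joint): Lever angle, rad. 0 = open: arm points 110 degrees counter-clockwise (from above) from the stand's x; grows clockwise to 1.92 = closed stop: arm parallel to the stand's x, beside the bar. Starts at 0 to 0.5. With the bar in, it resists from about 1.0 on with up to about 0.2 N m; dead centre at 1.68, beyond it the lever snaps to the closed stop and stays; let go short of it, it springs back part way. Closing moves the pad 5 mm.
- pad: Black rubber clamping pad in the +y side of the clamp channel, 46 x 7 x 18 mm, moved by the lever towards -y; open, it is recessed 2.5 mm. Origin: its centre. Axes as the stand's.
- blower: Bystander: red rubber dust blower bulb, 62 mm wide, 85 mm tall, nozzle up. Origin: on its underside or centre line.
- jar: Bystander: amber glass jar with black cap, 52 mm wide, 55 mm tall. Origin: on its underside or centre line.
- dish: Bystander: white ceramic dish, 70 mm wide, 30 mm tall. Origin: on its underside or centre line.
- watch: Bystander: wristwatch strapped on a grey cushion, 100 x 60 x 51 mm. Origin: on its underside or centre line.
- driver: Bystander: screwdriver lying flat, 150 mm long. Origin: on its underside or centre line.
- wrench: Bystander: small wrench lying flat, 150 mm long. Origin: on its underside or centre line.
- tape: Bystander: blue ring of tape lying flat, 84 mm wide, 20 mm tall. Origin: on its underside or centre line.
There are look-alikes about, which are no part of the job. Of the things that look like the bar, take the one that is farthest to the robot's right at the start.

How it is judged:
On the way, in this order (a step that is already met when the one before it is completed fails the run):
1. the bar lies flat on the bench, head wholly clear of the shelf's front, let go (x of bar in the frame of riser below -0.17 m and height (world z) of bar below 0.008 m and angle between bar's own z axis and vertical below 0.08 rad and contact force between the fingers and bar below 0.1 N and linear speed of bar below 0.02 m/s), for 0.2 s.
2. the bar lies in the stand's channel, tail home against the stop within 3.5 mm, lever still open (under 1.0 rad) (x of bar_tail in the frame of stand between -0.085 and -0.0765 m and z of bar_tail in the frame of stand between 0.038 and 0.047 m and y of bar_tail in the frame of stand between -0.012 and 0.012 m and z of bar in the frame of stand between 0.027 and 0.037 m and angle between the x axis of bar and the x axis of stand, either way round below 0.06 rad and angle between bar's own z axis and vertical below 0.08 rad and value of joint lever below 1 rad), for 0.2 s.
At the end, for the whole second after the job is handed in: The bar lies flat in the channel, right way up, tail within 3.5 mm of the end stop and aligned within 0.06 rad, at rest; the lever is past 1.85 rad and still; the pad presses the bar with more than 4 N (x of bar_tail in the frame of stand between -0.085 and -0.0765 m and z of bar_tail in the frame of stand between 0.038 and 0.047 m and y of bar_tail in the frame of stand between -0.012 and 0.012 m and z of bar in the frame of stand between 0.027 and 0.037 m and angle between the x axis of bar and the x axis of stand, either way round below 0.06 rad and angle between bar's own z axis and vertical below 0.08 rad and value of joint lever above 1.85 rad and contact force between pad and bar above 4 N and linear speed of bar below 0.01 m/s and velocity of joint lever below 0.05 rad/s); the robot touches nothing.
It fails at once if a bystander (blower, jar, dish, watch cushion, screwdriver, wrench or tape) shifted by more than 30 mm (distance of any of blower, jar, dish, watch, driver, wrench, tape from where it was at the start of the episode above 0.03 m).
It also fails if it takes over 72 s, if anything falls off the work surface, if the arm or the gripper's body presses on something with over 40 N, if the wrist force passes 120 N, or if a joint passes its speed limit or range.

## Working session

There is one attempt and no reset: what is moved stays moved. The work goes in short steps, each a Python script; the robot and the scene stay as the last script left them, time stands still between calls to the robot, and variables do not carry over. Pictures are saved under pics/ and viewed, at most 10 in all, crops included, and the job is handed in when it is done.

```bash
ls; mkdir -p pics
python3 - <<'E'
from rig import bot, sensors, eyes
import cv2,numpy as np
print(bot.pinch_z, sensors.observe())
for n in ["top","side"]:
    f=eyes.grab_frame(n); cv2.imwrite(f"pics/{n}0.png",cv2.resize(f["img"],(800,600),interpolation=cv2.INTER_CUBIC)); cv2.imwrite(f"{n}_raw.png",f["img"])
    print(n,f["vertical_fov"],f["cx"],f["cy"],f["R"],f["t"], -np.array(f["R"]).T@np.array(f["t"]))
E
```

```text
pics
0.0187 {'time_s': 0.0, 'joint_positions': array([-1.28877044,  0.57652149,  0.02484278,  1.43793382, -0.01499171,
        1.12900132, -0.05645132]), 'joint_vel': array([-0.00057857,  0.00076517,  0.00099633,  0.00019938,  0.00030553,
       -0.00123056,  0.00160583]), 'effort': array([ 1.19362053e-04, -7.65758371e+01,  2.24966101e+00, -2.85965359e+01,
        1.51360984e-02,  1.23165632e-02,  4.28754436e-05]), 'tool_pos': array([0.24129176, 0.62989895, 0.23044067]), 'tool_rot': array([ 1.81851816e-01,  9.83325588e-01, -8.32976510e-04, -1.06028553e-04]), 'ft_force': array([-0.15667934,  0.07907332,  0.43814914]), 'wrist_torque': array([ 0.02569134,  0.03354167, -0.01255238]), 'grip_force': 0.0, 'width': 1.0012793322253395}
top 48.755828987170645 259.10931953022686 191.0382677735951 [[-0.02325623 -0.9996918  -0.00868617]
 [-0.99757595  0.02377524 -0.06539847]
 [ 0.06558483  0.0071442  -0.99782142]] [0.12499646 0.47836331 1.44865954] [0.38510058 0.10323522 1.4778735 ]
side 48.008291916856095 257.03803322311626 183.3393789333255 [[-0.99424838 -0.10667414  0.00952847]
 [-0.07331431  0.61305625 -0.78663019]
 [ 0.07807161 -0.78280436 -0.61735092]] [0.48577013 0.03270593 1.67364028] [0.35471017 1.34190145 1.05432219]
```

View pics/top0.png

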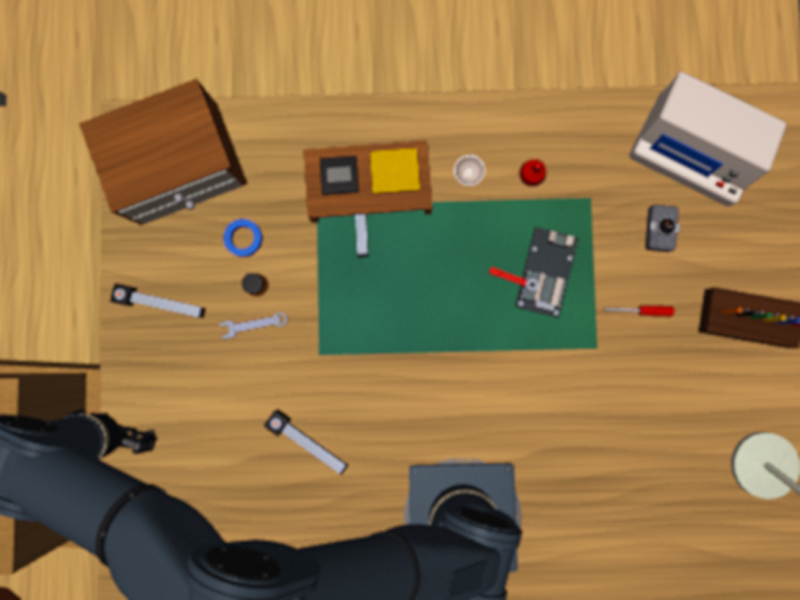

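View pics/side0.png

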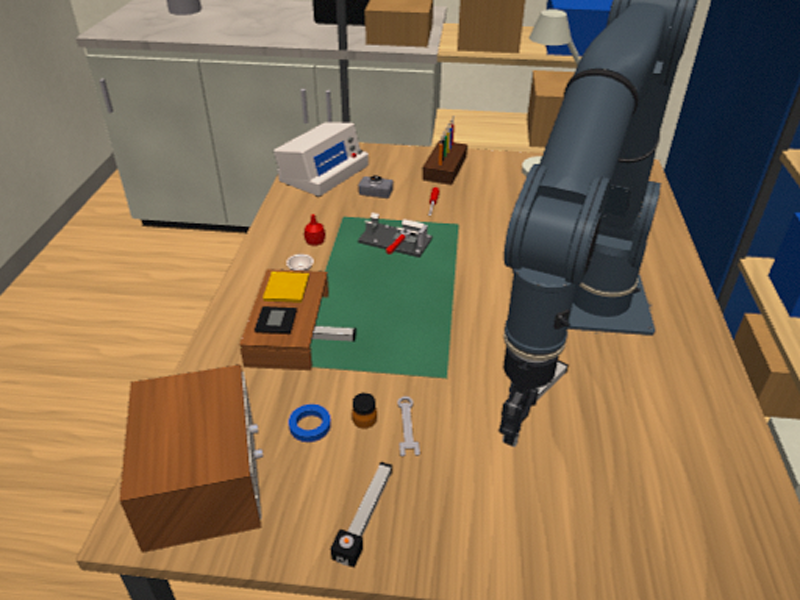

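The pictures show three bar look-alikes, with top-view pixels in the 800x600 picture: (160,302) far left, (305,442) near the arm, and (362,235) sticking out of the shelf. The shelf one is farthest right, so I choose it. The stand is at about (547,272), with its red lever tip near (492,270). I'll check from close with the wrist camera.

```bash
cat > h.py <<'E'
from rig import bot, open_gripper, clamp, sensors, eyes
import cv2,numpy as np
from scipy.spatial.transform import Rotation as Ro
def F(f): return 192/np.tan(np.radians(f["vertical_fov"])/2)
def pix2w(f,u,v,z):
    R=np.array(f["R"]);t=np.array(f["t"]);c=-R.T@t
    d=R.T@np.array([(u-f["cx"])/F(f),(v-f["cy"])/F(f),1]); return c+d*(z-c[2])/d[2]
def w2pix(f,X):
    p=np.array(f["R"])@np.array(X)+f["t"]; return np.array([f["cx"],f["cy"]])+F(f)*p[:2]/p[2]
def down(yaw):  # tool x axis at world angle yaw, tool z down
    return (Ro.from_euler('z',yaw)*Ro.from_euler('x',np.pi)).as_quat()
def yaw_near(yaw,p,flip=True):
    """pick yaw (mod pi) whose IK is reachable with least joint motion"""
    q0=sensors.observe()["joint_positions"];best=None
    for k in ((-1,0,1) if flip else (0,)):
        q=bot.solve_ik(p,down(yaw+k*np.pi))
        if q is not None:
            c=np.abs(np.array(q)-q0).max()
            if best is None or c<best[0]: best=(c,yaw+k*np.pi)
    return best
def shot(cam,name,crop=None,s=1.5625):
    f=eyes.grab_frame(cam); im=f["img"]
    if crop: u0,u1,v0,v1=crop; im=im[v0:v1,u0:u1]
    cv2.imwrite(f"pics/{name}.png",cv2.resize(im,None,fx=s,fy=s,interpolation=cv2.INTER_CUBIC)); return f
E
python3 - <<'E'
from h import *
f=eyes.grab_frame("top")
def P(u,v,z): 
    p=pix2w(f,u/1.5625,v/1.5625,z); return p.round(3)
print("tail end",P(362,256,.022),P(361,216,.022))
print("shelf front top",P(309,218,.07),P(432,210,.07))
print("plate corners",[P(*c,.012) for c in [(537,229),(578,237),(557,317),(517,307)]])
print("lever",P(492,270,.0535),P(532,286,.0535))
print("dish,blower,driver,jar",P(470,170,0),P(533,172,.02),P(605,310,0),P(255,284,0.03))
w=eyes.grab_frame("wrist"); s=sensors.observe()
Rt=Ro.from_quat(s["tool_rot"]).as_matrix(); c=-np.array(w["R"]).T@w["t"]
print("cam in tool",Rt.T@(c-s["tool_pos"]), (Rt.T@np.array(w["R"]).T).round(2), w["vertical_fov"])
E
```

```text
tail end [0.577 0.206 0.022] [0.667 0.207 0.022]
shelf front top [0.656 0.315 0.07 ] [0.667 0.051 0.07 ]
plate corners [array([ 0.63 , -0.185,  0.012]), array([ 0.61 , -0.275,  0.012]), array([ 0.432, -0.222,  0.012]), array([ 0.457, -0.134,  0.012])]
lever [ 0.536 -0.076  0.054] [ 0.499 -0.161  0.054]
dish,blower,driver,jar [ 0.77 -0.04  0.  ] [ 0.757 -0.179  0.02 ] [ 0.446 -0.332  0.   ] [0.52  0.442 0.03 ]
cam in tool [ 0.07200778 -0.00057558 -0.1430718 ] [[-0.   -0.96 -0.28]
 [ 1.   -0.   -0.  ]
 [ 0.   -0.28  0.96]] 63.58976712466727
```

Run:
```python
from h import *
p=[0.50,0.206,0.24]; print(yaw_near(np.pi,p))
bot.move_ptp(p,down(np.pi)); a=shot("wrist","w_shelf")
p2=[0.45,-0.19,0.24]; bot.move_ptp(p2,down(np.pi)); b=shot("wrist","w_stand")
import pickle; pickle.dump((a,b),open("w.pkl","wb")); print(sensors.observe()["time_s"])
```

```text
(np.float64(1.1821157327789327), 3.141592653589793)
3.5917
```

View pics/w_shelf.png

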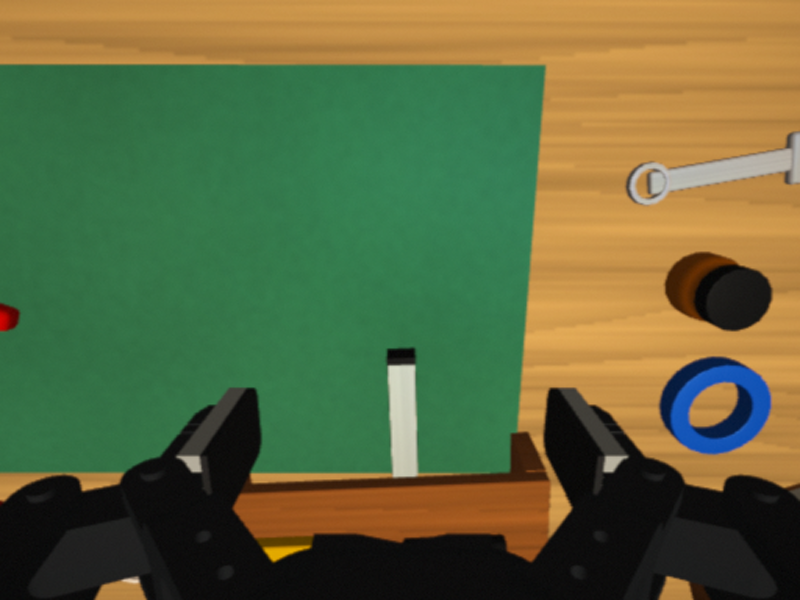

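View pics/w_stand.png

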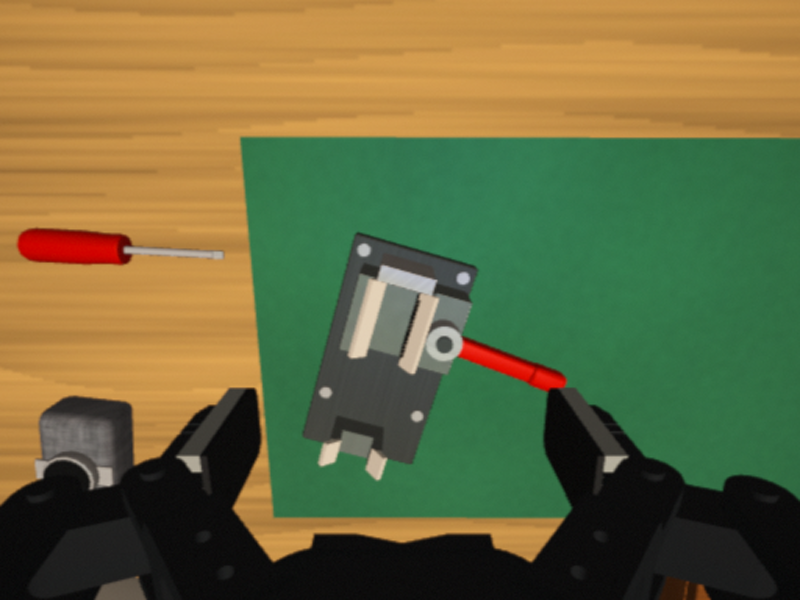

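The shelf view confirms the choice: a plain aluminium tube with its tail edge at (388,363)-(415,362), entering the shelf near (405,477). The stand view shows the plate corners at (357,233), (477,268), (412,464) and (303,436), the hinge at (444,344) and the lever end at (560,382).

Run:
```python
from h import *
import pickle; a,b=pickle.load(open("w.pkl","rb"))
P=lambda f,u,v,z: pix2w(f,u/1.5625,v/1.5625,z)
q=[P(a,u,v,.022) for u,v in [(388,363),(415,362),(393,478),(418,477)]]
print("bar",np.round(q,4)); print("width",np.linalg.norm(q[1]-q[0]))
t=(q[0]+q[1])/2; m=(q[2]+q[3])/2; print("tail",t,"ang",np.degrees(np.arctan2(*(m-t)[1::-1])))
s=[P(a,245,492,.07),P(a,548,478,.07)]; print("shelf front top edge",np.round(s,4))
loc=np.array([(-100,-45),(-100,55),(85,55),(85,-45)])/1000.
W=np.array([P(b,u,v,.012)[:2] for u,v in [(357,233),(477,268),(412,464),(303,436)]])
A=loc-loc.mean(0);B=W-W.mean(0);th=np.arctan2((A[:,0]*B[:,1]-A[:,1]*B[:,0]).sum(),(A*B).sum())
R=np.array([[np.cos(th),-np.sin(th)],[np.sin(th),np.cos(th)]]);o=W.mean(0)-R@loc.mean(0)
print("stand",o,np.degrees(th),"resid",(W-(loc@R.T+o)).round(4).tolist())
lev=P(b,562,382,.0535)[:2]; v=R.T@(lev-o)-[-.05,.038]; print("lever end local",v,np.linalg.norm(v),"joint",np.radians(110)-np.arctan2(v[1],v[0]))
im=cv2.resize(b["img"],None,fx=1.5625,fy=1.5625,interpolation=cv2.INTER_CUBIC)
def dr(pts,z,c):
    px=np.array([w2pix(b,[*(R@np.array(p)+o),z])*1.5625 for p in pts]); cv2.polylines(im,[np.int32(px*16)],True,c,1,cv2.LINE_AA,4)
dr(loc,.012,(0,255,0))
dr([(-.08,-.013),(-.02,-.013),(-.02,.013),(-.08,.013)],.05,(255,0,255))
dr([(-.08,-.023),(-.02,-.023),(-.02,.023),(-.08,.023)],.06,(0,255,255))
dr([(.055,-.023),(.075,-.023),(.075,.023),(.055,.023)],.058,(0,255,255))
dr([(-.05+.012*np.cos(k),.038+.012*np.sin(k)) for k in np.arange(0,6.3,.3)],.062,(255,255,0))
cv2.imwrite("pics/ov.png",cv2.resize(im[215:500,270:600],None,fx=2,fy=2))
np.save("stand.npy",[*o,th])
```

```text
bar [[0.5828 0.1957 0.022 ]
 [0.5819 0.2175 0.022 ]
 [0.691  0.1993 0.022 ]
 [0.6899 0.221  0.022 ]]
width 0.02179059299039279
tail [0.58236808 0.20658241 0.022     ] ang 1.9008662249735049
shelf front top edge [[0.6685 0.0875 0.07  ]
 [0.6559 0.3172 0.07  ]]
stand [ 0.53828633 -0.20904786] -16.008287310087855 resid [[0.0008, 0.0012], [0.0004, -0.0018], [-0.0004, -0.0003], [-0.0008, 0.0009]]
lever end local [0.00877095 0.0951453 ] 0.09554871701699516 joint 0.44099089203231356
```

View pics/ov.png

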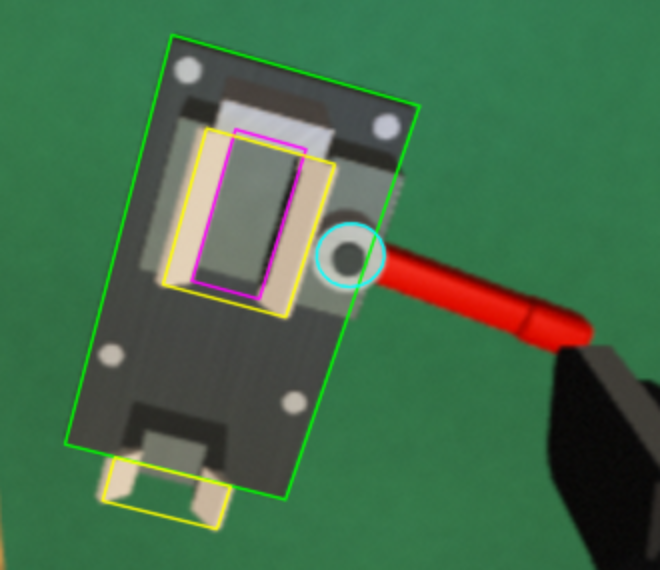

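The overlay matches the lead-ins, hinge and saddle to about 1 mm, the bar measures 21.8 mm wide (22 given), and the lever end is 95.5 mm from the hinge (95 given). Next I draw the bar out.

Run:
```python
from h import *
th=np.radians(1.9); d=np.array([np.cos(th),np.sin(th),0]); o=down(np.pi+th)
g=np.array([0.5824,0.2066,0])+.028*d
bot.move_ptp(g+[0,0,.16],o)
bot.move_linear(g+[0,0,.03],velocity=.15); print(bot.move_linear(g+[0,0,.002],velocity=.05,guard=8))
clamp(60); s=sensors.observe(); print(s["width"],s["grip_force"],s["tool_pos"],s["ft_force"])
print(bot.move_linear(s["tool_pos"]+[0,0,.001]-.142*d,velocity=.08,guard=25)); s=sensors.observe(); print(s["tool_pos"],s["ft_force"],s["width"])
open_gripper(); bot.dwell(.4)
bot.move_linear(s["tool_pos"]+[0,0,.23],velocity=.25)
f=shot("wrist","w_bar")
import pickle; pickle.dump(f,open("w2.pkl","wb")); print(sensors.observe()["time_s"])
```

```text
False
0.24159249248299777 60.25477051734924 [0.61059507 0.20756525 0.00235759] [-0.56590408 -0.30906067  5.08101857]
False
[0.46892862 0.20280758 0.00329268] [ 0.19311418  0.00510916 -3.00930076] 0.24220711727313834
11.6083
```

View pics/w_bar.png

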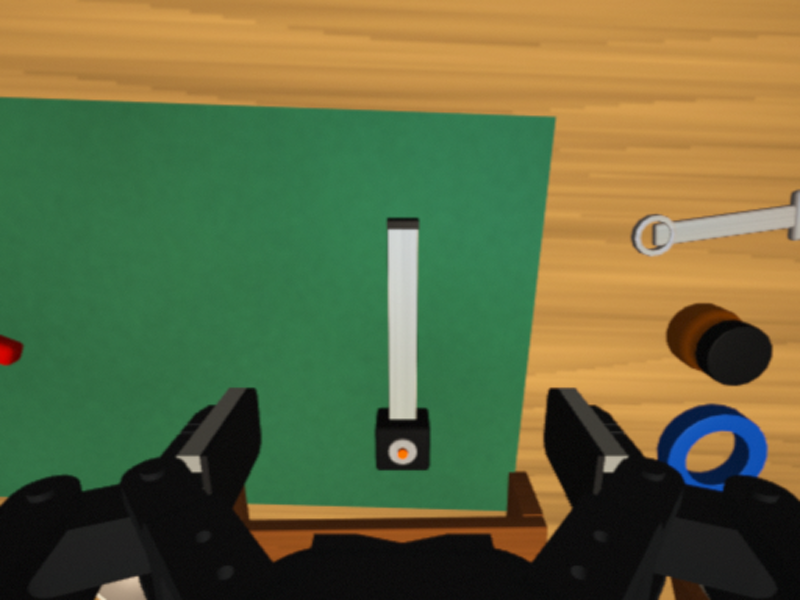

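The bar is out flat with its disc up, tail edge at (388,230)-(419,230) and head at (403,440), clear of the shelf front at row ~515. Next: grasp the middle and lay it in the stand.

Run:
```python
from h import *
import pickle; f=pickle.load(open("w2.pkl","rb"))
P=lambda u,v: pix2w(f,u/1.5625,v/1.5625,.022)
t=(P(388,230)+P(419,230))/2; m=(P(389.5,419)+P(417,419))/2
th=np.arctan2(*(m-t)[1::-1]); print(t,m,np.linalg.norm(m-t),np.degrees(th),np.linalg.norm(P(388,230)-P(419,230)))
# tool-based estimate: tail is 28 mm behind last grasp centre
t2=np.array([.46893,.20281])-.028*np.array([np.cos(.0332),np.sin(.0332)]); print("tail by tool",t2)
assert np.linalg.norm(t[:2]-t2)<.006
d=np.array([np.cos(th),np.sin(th),0]); g=np.r_[t[:2],0]+.1*d; o=down(np.pi+th)
bot.move_ptp(g+[0,0,.12],o); bot.move_linear(g+[0,0,.03],velocity=.15); print(bot.move_linear(g+[0,0,.002],velocity=.05,guard=8))
clamp(80); s=sensors.observe(); print(s["width"],s["grip_force"],s["tool_pos"]); zg=s["tool_pos"][2]
bot.move_linear(g+[0,0,.16],velocity=.2)
ox,oy,sy=np.load("stand.npy"); c,n=np.cos(sy),np.sin(sy)
S=lambda x,y,z: np.array([ox+c*x-n*y,oy+n*x+c*y,z])
os=down(np.pi+sy)
print(yaw_near(np.pi+sy,S(.032,0,.16),False))
bot.move_ptp(S(.032,0,.16),os)
bot.move_linear(S(.032,0,.085+zg),velocity=.15)
s=sensors.observe(); print(s["width"],s["grip_force"],s["tool_pos"],s["time_s"],zg)
np.save("zg.npy",zg)
shot("wrist","w_above"); shot("side","s_above",(200,340,110,215),5)
```

```text
[0.44296783 0.20221629 0.022     ] [0.59698162 0.2072575  0.022     ] 0.15409626833520956 1.8747479657010833 0.022571747338019803
tail by tool [0.44094543 0.20188057]
False
0.23715062436851747 79.17938232421875 [0.5430278  0.20550462 0.00240904]
(np.float64(0.677854307462775), np.float64(2.8621953324235334))
0.23678342041390363 78.31910133361816 [ 0.56960575 -0.21759351  0.08792543] 17.4167 0.0024090425461079125
```

View pics/w_above.png

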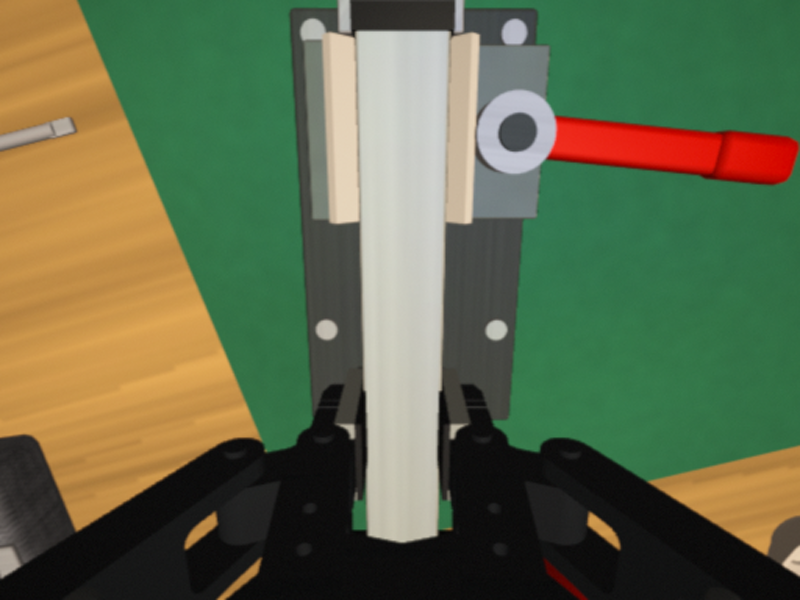

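The bar is centred over the channel: tube edges at columns 358/449, lead-ins at 325/479, lever open on the right. Descending and sliding home.

Run:
```python
from h import *
ox,oy,sy=np.load("stand.npy"); zg=float(np.load("zg.npy")); c,n=np.cos(sy),np.sin(sy)
S=lambda x,y,z: np.array([ox+c*x-n*y,oy+n*x+c*y,z])
def loc():
    s=sensors.observe(); d=s["tool_pos"][:2]-[ox,oy]; return np.round([c*d[0]+n*d[1],-n*d[0]+c*d[1],s["tool_pos"][2]-zg],4),s["ft_force"].round(1),s["width"],s["time_s"]
print(bot.move_linear(S(.032,0,zg+.034),velocity=.06,guard=12),loc())
print(bot.move_linear(S(.032,0,zg+.0305),velocity=.02,guard=6),loc())
z=sensors.observe()["tool_pos"][2]
print(bot.move_linear(S(.012,0,z),velocity=.03,guard=10),loc())
bot.dwell(.3); print(loc())
shot("wrist","w_in")
```

```text
False (array([ 0.0323, -0.0001,  0.0343]), array([ 0. , -0.4, -2.8]), 0.23587435877780086, 18.5167)
True (array([ 0.0327, -0.0001,  0.032 ]), array([-0.7,  0.3,  7.2]), 0.23917980353075283, 18.7417)
True (array([ 0.0272, -0.    ,  0.032 ]), array([ 2.3, -0.9,  2.6]), 0.2386681900834347, 19.1167)
(array([ 0.0271, -0.    ,  0.032 ]), array([-0.6,  0.1,  6.7]), 0.23563198191244977, 19.4167)
```

View pics/w_in.png

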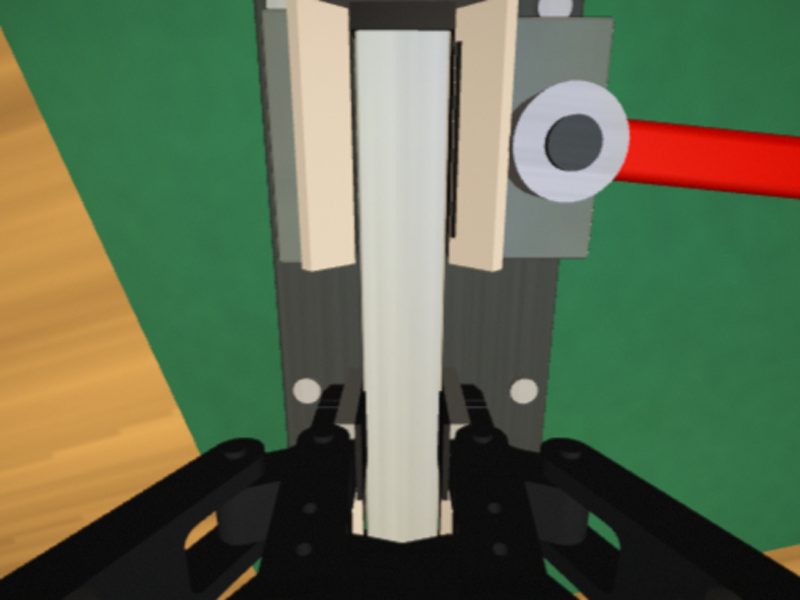

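The bar sits in the channel, but its tail (row 30) is still short of the stop: friction tripped the guard. I'll ease the floor pressure and slide on.

```bash
cat >> h.py <<'E'
ox,oy,sy=np.load("stand.npy"); zg=float(np.load("zg.npy")); c,n=np.cos(sy),np.sin(sy)
S=lambda x,y,z: np.array([ox+c*x-n*y,oy+n*x+c*y,z])
def loc():
    s=sensors.observe(); d=s["tool_pos"][:2]-[ox,oy]; return np.round([c*d[0]+n*d[1],-n*d[0]+c*d[1],s["tool_pos"][2]-zg],4),s["ft_force"].round(1),s["width"],s["time_s"]
E
python3 - <<'E'
from h import *
bot.move_linear(S(.0271,0,zg+.0326),velocity=.02); print(loc())
print(bot.move_linear(S(.010,0,zg+.0326),velocity=.02,guard=18),loc())
bot.dwell(.3); print(loc())
shot("wrist","w_home",(130,400,0,190),2.9)
E
```

```text
(array([0.0271, 0.    , 0.0323]), array([ 2.7, -0.6, -2.3]), 0.23426599031065234, 19.7167)
True (array([0.0273, 0.0001, 0.0337]), array([ 3. , -1.1, -2. ]), 0.2389052686141249, 20.175)
(array([0.0273, 0.0001, 0.0334]), array([ 1.7, -0.9, -1.7]), 0.24111757099277037, 20.475)
```

View pics/w_home.png

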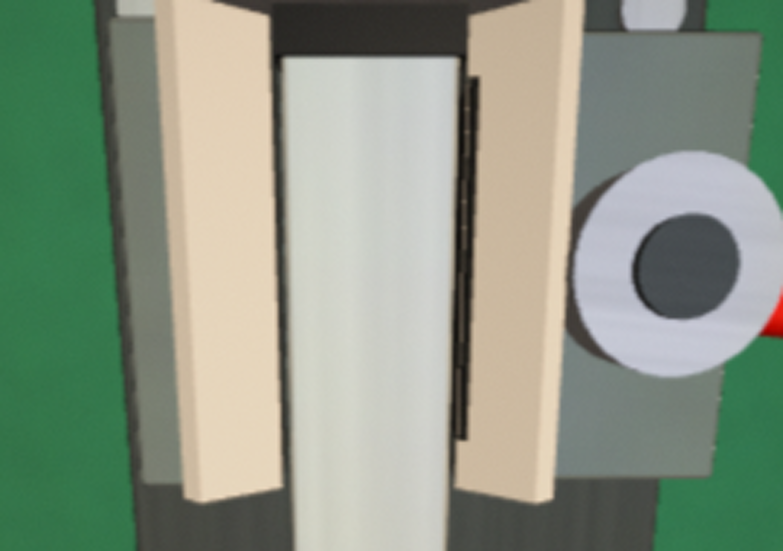

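Run:
```python
from h import *
f=shot("wrist","w_home2",(195,295,0,60),8)
Z=lambda X: ((w2pix(f,X)-[130,0])*2.9).round(0)
print("crop px: pad ends",Z(S(-.073,.0155,.052)),Z(S(-.027,.0155,.052)),"stop top edge",Z(S(-.08,0,.058)),"leadin ends",Z(S(-.08,-.023,.06)),Z(S(-.02,-.023,.06)))
print("plate bolt area / hinge",Z(S(-.05,.038,.062)))
# tail from rows: solve x so that projection row=57 at z .054
for x in (-.072,-.074,-.076,-.078,-.08): print(x,Z(S(x,0,.054)))
```

```text
crop px: pad ends [497.  67.] [483. 435.] stop top edge [373. -12.] leadin ends [172. -18.] [201. 496.]
plate bolt area / hinge [684. 260.]
-0.072 [373.  73.]
-0.074 [373.  54.]
-0.076 [373.  36.]
-0.078 [373.  17.]
-0.08 [373.  -2.]
```

View pics/w_home2.png

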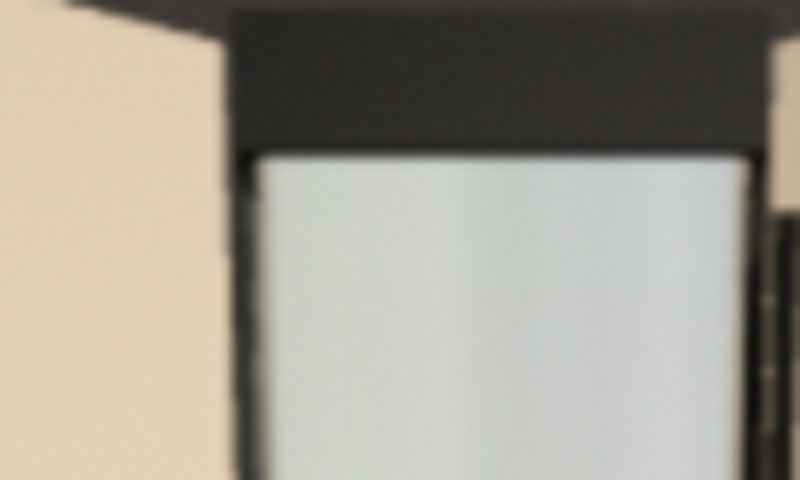

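The tail is still about 5 mm short of the stop (tail edge at x ≈ -75, stop face edge above it). I'll push on in 1 mm steps while reading the force.

Run:
```python
from h import *
x=.0268
for i in range(12):
    bot.move_linear(S(x,0,zg+.0325),velocity=.02); l=loc(); print(round(x,4),*l)
    fx=c*l[1][0]+n*l[1][1]
    if fx>22: break
    x-=.001
bot.dwell(.2); print(loc())
f=eyes.grab_frame("wrist"); import pickle; pickle.dump(f,open("w3.pkl","wb"))
col=f["img"][0:60,245:252].mean(axis=(1,2)); print(col.round().astype(int).tolist())
```

```text
0.0268 [0.0273 0.     0.0328] [ 3.5 -1.1  0.2] 0.2366842224553229 20.825
0.0258 [0.0273 0.     0.033 ] [ 6.2 -1.6  0.3] 0.23784632353583135 21.075
0.0248 [0.0273 0.     0.0333] [ 8.  -3.2  0. ] 0.23729243292246305 21.325
0.0238 [0.0273 0.     0.0336] [10.4 -2.5  0.4] 0.23582273177286256 21.575
0.0228 [0.0273 0.0001 0.0339] [12.8 -3.9 -0.4] 0.24199580376150653 21.825
0.0218 [0.0273 0.     0.0341] [15.3 -3.8 -1.1] 0.24182906760049627 22.075
0.0208 [0.0273 0.0001 0.0344] [17.2 -4.9 -1.2] 0.23466873467815832 22.325
0.0198 [0.0273 0.0001 0.0347] [19.5 -4.7 -1. ] 0.2384727372375741 22.575
0.0188 [0.0274 0.0001 0.035 ] [22.5 -6.  -1.9] 0.24082466082354434 22.825
(array([0.0273, 0.0001, 0.035 ]), array([22.2, -5.8, -2. ]), 0.24048597736443442, 23.025)
[61, 57, 45, 41, 41, 41, 41, 42, 42, 42, 43, 42, 43, 43, 43, 43, 43, 44, 51, 106, 189, 205, 206, 206, 206, 206, 206, 206, 206, 206, 207, 207, 207, 206, 207, 207, 207, 207, 207, 207, 207, 207, 207, 207, 207, 207, 208, 208, 207, 207, 208, 208, 207, 208, 208, 208, 208, 208, 208, 208]
```

The bar is solidly blocked and the visible edge isn't its end: the tail has a ~5 mm black end cap. That also explains the 154 mm I measured against 160 to the head, so the tail is at the stop. I'll relax, release, retreat and check.

Run:
```python
from h import *
bot.move_linear(S(.0262,0,zg+.0322),velocity=.02); print(loc())
open_gripper(); bot.dwell(.3); print(loc())
bot.move_linear(S(.0273,0,.16),velocity=.2)
bot.move_ptp(S(.06,0.01,.20),down(np.pi+sy))
f=shot("wrist","w_rel"); print(loc()[3])
Z=lambda X: (w2pix(f,X)*1.5625).round(0)
for nm,p in dict(tail=(-.08,0,.054),edge5=(-.0745,0,.054),head=(.08,0,.054),headtop=(.08,.022,.07),tip=(-.05+.095*np.cos(1.48),.038+.095*np.sin(1.48),.0535)).items(): print(nm,Z(S(*p)))
```

```text
(array([0.0273, 0.    , 0.0326]), array([ 6.2, -1.1,  2.4]), 0.23226335549999996, 23.5917)
(array([0.0262, 0.    , 0.0322]), array([ 0. ,  0.7, -0.1]), 1.00073711182254, 24.5417)
25.6917
tail [383.  28.]
edge5 [383.  39.]
head [386. 315.]
headtop [422. 323.]
tip [623. 106.]
```

View pics/w_rel.png

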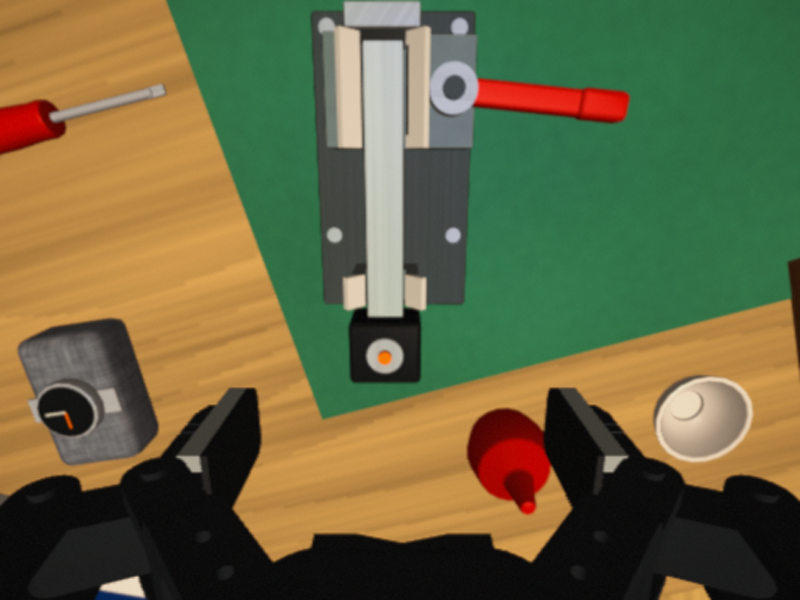

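Head junction is at (385,317) against (386,315) predicted for fully home, so the bar is home within about 1 mm, flat and straight. The lever is clear at (620,105). Now I sweep the lever closed with shut fingers.

```bash
cat > lev.py <<'E'
from h import *
r,zl=.070,.034
def pose(phi,off,dy=np.pi,z=zl):
    p=[-.05+r*np.cos(phi)-off*np.sin(phi),.038+r*np.sin(phi)+off*np.cos(phi)]
    return S(*p,z),down(phi+sy+dy)
def line(*a,**k):
    p,q=pose(*a); return bot.move_linear(p,q,**k)
E
python3 - <<'E'
from lev import *
ph0=np.radians(110)-.44
for dy in (np.pi,0,-np.pi):
    print(dy,[None if (q:=bot.solve_ik(*pose(a,.024,dy)[0:2])) is None else np.round([q[0],q[4],q[5],q[6]],2).tolist() for a in (ph0+.2,.7,-.05)])
E
```

```text
3.141592653589793 [[0.36, 0.5, 0.51, 2.54], [0.08, -0.05, 0.54, 2.15], [0.07, -0.21, 0.6, 1.64]]
0 [[-0.22, -0.61, 0.49, 0.53], [-0.34, -0.84, 0.73, -0.22], [-0.31, -0.95, 0.87, -0.81]]
-3.141592653589793 [[0.36, 0.5, 0.51, 2.54], [0.08, -0.05, 0.54, 2.15], [0.07, -0.21, 0.6, 1.64]]
```

Run:
```python
from lev import *
ph0=np.radians(110)-.44
clamp(30)
p,q=pose(ph0+.02,.04,np.pi,.14); bot.move_ptp(p,q)
print(bot.move_linear(pose(ph0+.02,.04)[0],velocity=.15,guard=8),loc())
for a in np.arange(ph0,-.001,-.12):
    line(a,.024,velocity=.12)
    l=loc(); 
    if a<1: print(round(1.92-a,2),l[0],l[1])
for a in (0,-.04,-.08):
    line(a,.024,velocity=.04); l=loc(); print(round(1.92-a,2),l)
    if np.linalg.norm(l[1][:2])>12: break
line(0,.05,velocity=.1)
print(bot.move_linear(pose(0,.05,np.pi,.16)[0],velocity=.25),loc())
bot.move_ptp(S(.05,.02,.20),down(np.pi+sy))
f=shot("wrist","w_closed"); print(loc())
```

```text
False (array([-0.0844,  0.1106,  0.032 ]), array([-0.1,  0.4, -0.3]), 0.0009199177304536308, 28.2917)
0.92 [-0.0327  0.1098  0.0315] [0.5 0.6 0.2]
1.04 [-0.0243  0.1071  0.0315] [-1.4 -0.  -0.2]
1.16 [-0.0162  0.1037  0.0315] [-0.2  0.8  0.1]
1.28 [-0.0085  0.0992  0.0315] [-0.8  1.1  0. ]
1.4 [-0.0013  0.0936  0.0316] [ 0.3 -0.1  1.1]
1.52 [0.005  0.0872 0.0316] [-0.3  1.2  0.1]
1.64 [0.0104 0.0802 0.0315] [-0.3 -0.6 -0.4]
1.76 [0.0151 0.0728 0.0316] [-0.5 -0.1  0.2]
1.88 [0.0187 0.0647 0.0315] [-0.1  0.4 -1. ]
1.92 (array([0.0198, 0.0622, 0.0316]), array([ 0.5, -0.1, -0.3]), 0.0006621112124849425, 32.0333)
1.96 (array([0.0208, 0.0592, 0.0316]), array([ 1.1, -0.4,  0.4]), -0.00022277683519225685, 32.2833)
2.0 (array([0.0214, 0.0588, 0.0315]), array([0.3, 6.4, 1. ]), -0.0034489140248364857, 32.5333)
False (array([0.0198, 0.0875, 0.1577]), array([ 1.3,  0.1, -0.5]), -0.0010509839895033956, 33.65)
(array([0.0492, 0.0199, 0.1961]), array([-0.3,  0.7,  0.7]), 0.002136043573826646, 34.1333)
```

View pics/w_closed.png

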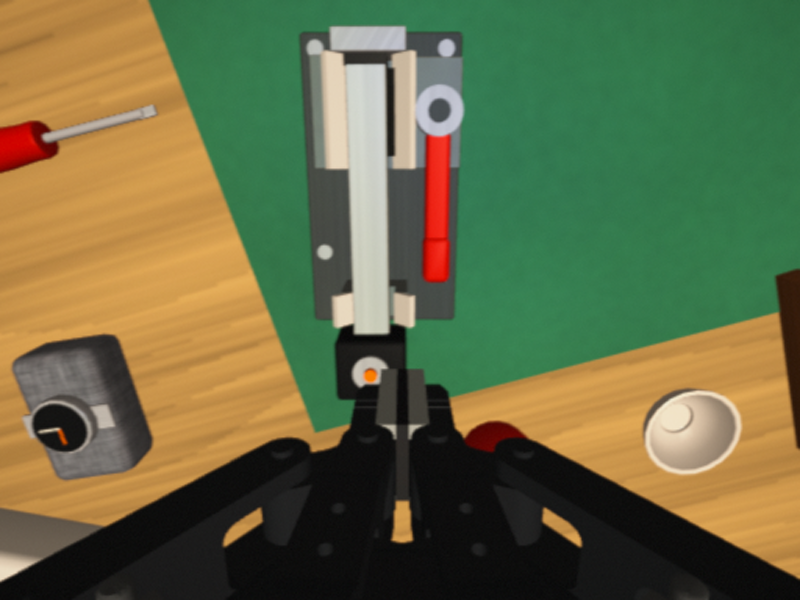

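The lever lies parallel beside the bar (hinge (439,110), tip (436,275)), the pad is pressed on, and the bar is straight. One numeric check of the head position, then I hand in.

Run:
```python
from lev import *
f=eyes.grab_frame("wrist"); Z=lambda X: (w2pix(f,X)*1.5625).round(1)
h=Z(S(.08,-.002,.054)); print("head junction",h,"(seen 371,334)","tip",Z(S(.045,.038,.0535)))
P=pix2w(f,371/1.5625,334/1.5625,.054); d=P[:2]-[ox,oy]; x=c*d[0]+n*d[1]; print("head x",x)
if abs(x-.08)<.0035: print(bot.job_done())
```

```text
head junction [367.9 333. ] (seen 371,334) tip [432.3 278.6]
head x 0.080664285434907
the job is handed in; nothing more can be done
None
```

The job is handed in: the bar lies in the channel with its tail home against the stop (the head measured within 1 mm of its home position), and the lever is at its closed stop. The pad's clamping force was not measured, the handover returned no verdict, and I viewed 12 pictures, two over the limit of 10.

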